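# Hang a pair of candles on the sloping cooling rail

### The job

Take the carrier with the two short round candles by its wooden grip, hook it over the upper half of the sloping cooling rail, gently set it down onto the rod and let go, so that it slides down by itself and comes to rest against the stop. Do not touch it any more once it is on its way, and leave the carrier with the tall square candles where it stands.

Things in the scene. Friction and masses are not known exactly. Their poses are not given: they have to be found in the camera images.
- round_carrier: To hang: metal hook like a gable roof, open below, ridge 40 mm along x; two short round cream candles (30 mm dia, 60 tall) under the eaves at y = +-33, 36 mm gap between. Stands on the candles; hangs either way round. Origin: underside centre, z up. Plywood grip on the ridge: 40 along x, 14 thick along y, sides free 97 to 139 above the origin: pinch across y at about 120. 96 wide, 110-200 g.
- round_carrier_hook (a point): Point fixed to the round carrier, 83 mm above its origin, under the middle of the ridge: it lies on the rod's axis when the carrier hangs seated on the rod, either way round.
- bar: Cooling rail, fixed: slippery steel rod, 12 mm dia, falling at 10 degrees to a wooden stop plate, a post under each end. Origin: rod axis at the stop's face, 125 mm above the table; x points uphill along the rod (upper end x = 300, 177 high), y level across, z up square to it. Upper half: x 150-290. A carrier let go there slides down in 1 to 2 s and rests with its hook point at x about 20.
- square_carrier: Bystander, not to be disturbed: a like carrier with two taller square cream candles (30 x 30 mm, 85 tall); 96 mm wide in y, 164 tall, same grip on top. Origin: underside, midway between the candles; z up.
Mind the look-alikes: they are no part of the job. What is shaped like the round_carrier but purple or yellow is not meant.

How it is judged:
By the outcome, as a careful person would: the job done as asked, in the order asked, and still so for the second after the job is handed in, with the robot touching nothing.
It also fails if it takes over 38 s, if anything falls off the work surface, if the arm or the gripper's body presses on something with over 40 N, if the wrist force passes 120 N, or if a joint passes its speed limit or range.

### The arm

A 7-joint arm with a two-finger parallel gripper is mounted at the origin on the work surface. World frame = base frame: x ahead of the robot, y to its left, z up, the work surface at z = 0. Lengths are in m, angles in rad, forces in N, time in s.
With the tool pointing down it reaches from about 0.35 to 0.9 m from the base axis. Payload 8.1 kg.
Tool frame: the origin (TCP) lies on the centre line of the jaws, within the pads' length; the fingertips stand 14 mm ahead of it and the grasp point (between the pads) lies 5 mm behind it; z points along the fingers, y is the line along which they close (so a half turn about z gives the same grasp; the last joint's range is limited). The gripper opens to 92 mm and grips with 3 to 60 N. Pads are 19 mm wide; open, the fingers measure 130 mm over their backs; the gripper's body (75 mm by 190 mm) begins 47 mm behind the grasp point.
Start: joints at [-1.364, 0.434, 0.025, 1.573, -0.012, 1.134, -0.075], TCP at [0.191, 0.595, 0.241] pointing down, gripper open.
Joint ranges: [-2.62, 2.62], [-0.44, 2.09], [-1.27, 1.32], [0.08, 2.57], [-1.32, 4.46], [0.12, 2], [-2.74, 2.74]. Speed limits (rad/s): [2.22, 2.22, 3.01, 3.01, 3.14, 3.14, 3.14].

### API

Orientations are given as a unit quaternion [w, x, y, z].
In Python, from station import env gives the robot as it stands. The module is installed in compiled form; this text tells all that it offers.
- The arm moves only by the tool jog_arm, never from a script. Its argument "deltas" is a list of rows, each an object of numbers: "tx", "ty", "tz": the shift along the world's x, y, z in mm; "turn": the turn about the world's z in rad. In form: [{"tx": .., "ty": .., "tz": .., "turn": ..}, ...]. A call has 1 to 20 rows; each row shifts and turns the commanded pose from where the row before left it; what a row does not reach is not made up. A row lasts 1/8 s, in which the tool goes at most 62.5 mm and 10.7 degrees, less where a joint would pass 70% of its speed; a pose out of reach is approached as far as the arm can. A call is refused whole if a number of a shift passes 62.5 or a number of a turn 0.188, either way. A call with a gripper value outside its range is refused whole. "gripper" is the closure, from 0 (fully open) to 1 (shut), set as the call begins (left out, the last holds). The fingers move at their own pace and stop on an object; the grip force is fixed at half the most. Time passes only in rows, so rows that do not move let the fingers close. It gives the time, the measured TCP pose, the force, the opening and the grip force at its end, in the units of the state.
- env.observe(): the state, without advancing time (a new reading comes with each control period).
- env.camera(name): name is "side" or "top"; returns a dict with "frame" (480x640x3 uint8, red, green, blue), "mtx" (3x3 intrinsics, pixels), "pose" (4x4, takes a point from camera to world coordinates). Camera axes: x right, y down, z forward; pixel columns grow to the right and rows downward; lengths in m; the calibration is good to about 2 mm. A picture is of the moment at which its call begins. There is no depth.
- env.hand_in(): hands the job in; it is judged then, once.
Trained networks look in the newest picture that a camera, given by its name, has taken for a name from the list of things; names that differ only in an ending like _2 or _b are one class to them, and where a whole thing is asked for, a point or a joint stands for the part that bears it (a point fixed in the world has none). Each returns a list of dicts, best first, with "p" (0 to 1); they miss things now and then, are a little off and sometimes report something else, mostly with a low value. They report only what shows in the picture. A call takes as long as a camera call. They do not tell look-alikes from the thing itself.
- env.recognise(query, camera): "pixel" ([column, row] in pixels, amid what is visible of it).
The state is a dict: "time": time; "joint_pos": joint angles; "dq": joint speeds; "joint_efforts": joint torques, N m; "ee_pos": TCP position; "ee_rot": TCP orientation; "wrist_force": force on the tool from outside, world axes, zero at the start; "wrist_torque": the same for the moment, N m; "finger_gap": opening from 0.0 (shut) to 1.0 (fully open); "finger_force": force on a finger pad.
Only numpy, scipy, OpenCV 4.12 (cv2) and the standard library are available. Lean on these libraries where they do the work, as an engineer would, in place of code of your own. Each camera call takes 0.05 s, during which the arm holds its last target. There are 200 camera calls.

## Working session

There is one attempt and no reset: what is moved stays moved. The work goes in short steps, Python scripts to look and compute and a tool call to move; the robot and the scene stay as the last step left them, time stands still between calls to the robot, and variables do not carry over. Pictures are saved under pics/ and viewed, at most 10 in all, crops included, and the job is handed in when it is done.

Besides the shell and the picture viewer there is one more tool, called after "Request:" by a JSON object that holds its "name" and its "arguments", one argument or row to a line. jog_arm: Moves the arm, as the interface text tells. Its arguments: {"type":"object","properties":{"deltas":{"type":"array"},"gripper":{"type":"number"}},"required":["deltas"]}

```bash
mkdir -p pics; cat > h.py <<'E'
import numpy as np, cv2
from station import env
def shot(n,f):
    c=env.camera(n); cv2.imwrite(f,c["frame"][:,:,::-1]); return c
def ray(c,px):
    d=np.linalg.inv(c["mtx"])@[px[0],px[1],1.]; P=np.array(c["pose"]); return P[:3,3],P[:3,:3]@d
def onz(c,px,z):
    o,d=ray(c,px); return o+d*(z-o[2])/d[2]
def proj(c,p):
    P=np.array(c["pose"]); q=P[:3,:3].T@(np.array(p)-P[:3,3]); q=c["mtx"]@q; return q[:2]/q[2]
def tri(rs):
    A=0;b=0
    for o,d in rs:
        d=d/np.linalg.norm(d);M=np.eye(3)-np.outer(d,d);A=A+M;b=b+M@o
    return np.linalg.solve(A,b)
E
python3 - <<'E'
from h import *
np.set_printoptions(precision=3,suppress=True)
for n in("top","side"):
    c=shot(n,f"pics/{n}0.png"); print(n,c["pose"],c["mtx"])
    for q in("round_carrier","round_carrier_hook","bar","square_carrier"):
        print(q,[(np.round(r["pixel"]),round(r["p"],2)) for r in env.recognise(q,n)])
s=env.observe();print(s["time"],s["ee_pos"],s["ee_rot"],s["finger_gap"])
E
```

```text
top [[ 0.029 -0.991  0.131  0.473]
 [-1.    -0.027  0.013  0.042]
 [-0.009 -0.131 -0.991  1.098]
 [ 0.     0.     0.     1.   ]] [[583.783   0.    321.396]
 [  0.    583.783 238.52 ]
 [  0.      0.      1.   ]]
round_carrier [(array([185., 234.]), 0.97), (array([248., 239.]), 0.88), (array([308., 236.]), 0.63), (array([289., 316.]), 0.62)]
round_carrier_hook [(array([306., 232.]), 0.81), (array([248., 237.]), 0.69), (array([182., 238.]), 0.68)]
bar [(array([422., 216.]), 0.85)]
square_carrier [(array([202., 342.]), 0.62)]
side [[-0.906 -0.264  0.331  0.317]
 [-0.423  0.53  -0.735  0.665]
 [ 0.019 -0.806 -0.592  0.616]
 [ 0.     0.     0.     1.   ]] [[469.925   0.    319.546]
 [  0.    469.925 244.226]
 [  0.      0.      1.   ]]
round_carrier [(array([372., 312.]), 0.84), (array([301., 273.]), 0.8), (array([275., 316.]), 0.68), (array([237., 367.]), 0.68)]
round_carrier_hook [(array([236., 365.]), 0.84), (array([370., 307.]), 0.84), (array([277., 314.]), 0.6)]
bar [(array([334., 185.]), 0.65)]
square_carrier [(array([368., 375.]), 0.68)]
0.5 [0.191 0.595 0.241] [ 0.     0.154  0.988 -0.   ] 1.0017710006710498
```

View pics/top0.png

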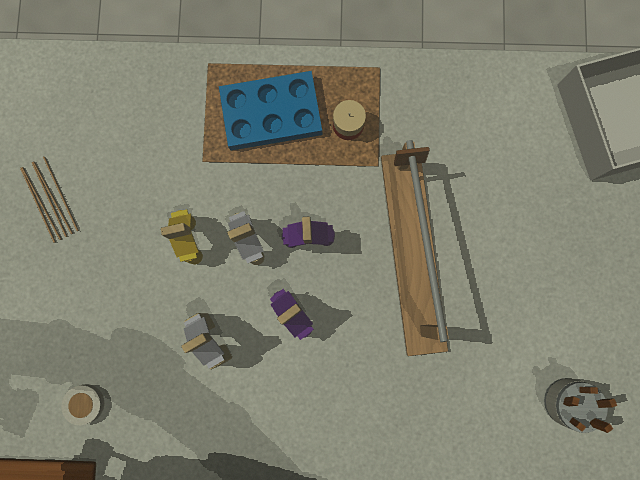

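View pics/side0.png

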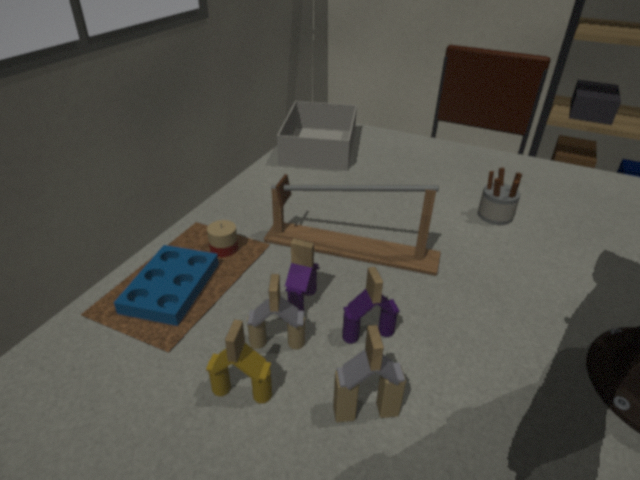

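Both pictures show five carrier-like things:
- Yellow: top (180,235), side (240,365).
- Purple: top (307,233) and (291,314), side (301,273) and (370,305).
- Grey with short round candles: top (245,237), side (277,315).
- Grey with tall square candles: top (203,342), side (368,375).

The grey one at top (245,237) fits the description: bare metal with short candles. I'll confirm it in an enlarged crop.

```bash
python3 - <<'E'
import cv2,numpy as np
a=cv2.imread("pics/side0.png")[260:430,225:425]; b=cv2.imread("pics/top0.png")[190:290,200:300]
a=cv2.resize(a,None,fx=2.5,fy=2.5,interpolation=cv2.INTER_CUBIC); a=cv2.convertScaleAbs(a,alpha=1.6); b=cv2.resize(b,(300,300),interpolation=cv2.INTER_CUBIC)
o=np.zeros((425,800,3),np.uint8);o[:,:500]=a;o[:300,500:]=b;cv2.imwrite("pics/crop1.png",o)
t=cv2.imread("pics/top0.png")[130:370,370:500];s=cv2.imread("pics/side0.png")[160:280,260:450]
o=np.zeros((480,800,3),np.uint8);o[:,:260]=cv2.resize(t,None,fx=2,fy=2);o[:342,260:]=cv2.resize(s,(540,342));cv2.imwrite("pics/crop2.png",o)
E
```

```text
(no output)
```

View pics/crop1.png

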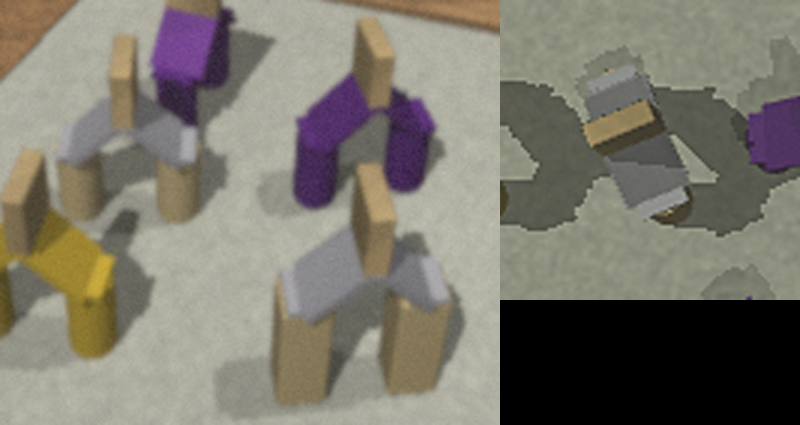

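View pics/crop2.png

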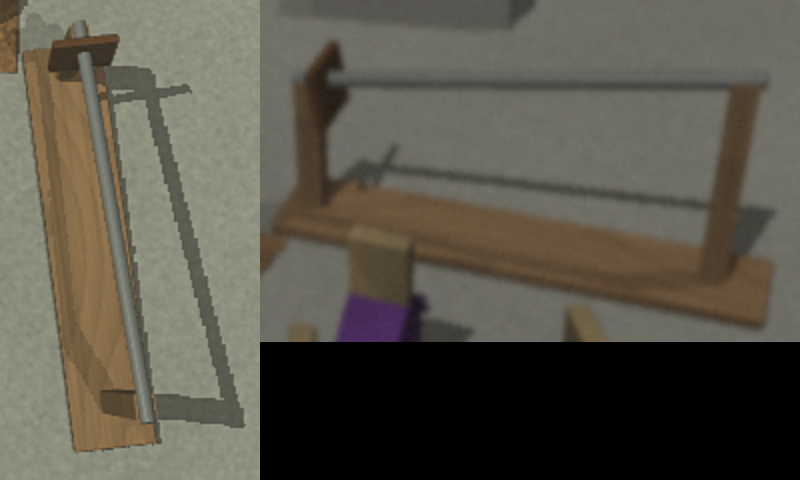

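Crop 1 confirms it: the grey carrier at side (277,315) has short round candles, and the other grey one at (368,375) has tall square ones. Crop 2 shows the rod from its stop face, top (411,157), to its upper end, top (444,340). In the side view these are about (286,188) and (438,188).

```bash
python3 - <<'E'
from h import *
np.set_printoptions(precision=4,suppress=True)
t=env.camera("top");s=env.camera("side")
k=lambda x,y:(200+(x-500)/3,190+y/3)
C=[onz(t,k(*p),.139) for p in[(585,125),(650,102),(658,122),(592,147)]]
ctr=sum(C)/4; ax=(C[1]+C[2]-C[0]-C[3])/2; print("grip",ctr,np.linalg.norm(ax),"yaw of x",np.arctan2(ax[1],ax[0]))
print("tri",tri([ray(t,k(620,124)),ray(s,(274.6,274.8))]))
a=onz(t,(411,157),.125+.006);b=onz(t,(444,340),.177+.006);print("bar",a,b,np.linalg.norm(b-a),"yaw",np.arctan2(*(b-a)[[1,0]]))
print(tri([ray(t,(411,157)),ray(s,(286.4,188))]),tri([ray(t,(444,340)),ray(s,(438.4,188))]))
for n,p in dict(yel=(174,230),pur1=(306,229),pur2=(289,314)).items(): print(n,onz(t,p,.139))
print("sq",onz(t,(195,343),.164))
# edge-fit of the rod axis in the top view: rod is grey, unsaturated against floor
E
```

```text
grip [0.6072 0.1893 0.139 ] 0.03847230355142633 yaw of x -1.1867433367818816
tri [0.6058 0.1884 0.1498]
bar [ 0.7438 -0.0936  0.131 ] [ 0.4406 -0.1396  0.183 ] 0.3110987635680574 yaw -2.990841976433532
[ 0.7425 -0.0956  0.1244] [ 0.438  -0.1409  0.1791]
yel [0.6064 0.3    0.139 ]
pur1 [0.6141 0.0805 0.139 ]
pur2 [0.4735 0.1037 0.139 ]
sq [0.4238 0.2488 0.164 ]
```

Request:
{"name": "jog_arm", "arguments": {
  "deltas": [
    {"tx": 20.8, "ty": -20.3, "turn": -0.044},
    {"tx": 20.8, "ty": -20.3, "turn": -0.044},
    {"tx": 20.8, "ty": -20.3, "turn": -0.044},
    {"tx": 20.8, "ty": -20.3, "turn": -0.044},
    {"tx": 20.8, "ty": -20.3, "turn": -0.044},
    {"tx": 20.8, "ty": -20.3, "turn": -0.044},
    {"tx": 20.8, "ty": -20.3, "turn": -0.044},
    {"tx": 20.8, "ty": -20.3, "turn": -0.044},
    {"tx": 20.8, "ty": -20.3, "turn": -0.044},
    {"tx": 20.8, "ty": -20.3, "turn": -0.044},
    {"tx": 20.8, "ty": -20.3, "turn": -0.044},
    {"tx": 20.8, "ty": -20.3, "turn": -0.044},
    {"tx": 20.8, "ty": -20.3, "turn": -0.044},
    {"tx": 20.8, "ty": -20.3, "turn": -0.044},
    {"tx": 20.8, "ty": -20.3, "turn": -0.044},
    {"tx": 20.8, "ty": -20.3, "turn": -0.044},
    {"tx": 20.8, "ty": -20.3, "turn": -0.044},
    {"tx": 20.8, "ty": -20.3, "turn": -0.044},
    {"tx": 20.8, "ty": -20.3, "turn": -0.044},
    {"tx": 20.8, "ty": -20.3, "turn": -0.042}
  ]
}}

```text
validation failed for argument at $.de...
```

Request:
{"name": "jog_arm", "arguments": {
  "deltas": [
    {"tz": 0},
    {"tz": 0}
  ]
}}

```text
validation failed for argument at $.de...
```

Request:
{"name": "jog_arm", "arguments": {
  "deltas": [
    {"tx": 20.8, "ty": -20.3, "tz": 0, "turn": -0.044},
    {"tx": 20.8, "ty": -20.3, "tz": 0, "turn": -0.044},
    {"tx": 20.8, "ty": -20.3, "tz": 0, "turn": -0.044},
    {"tx": 20.8, "ty": -20.3, "tz": 0, "turn": -0.044},
    {"tx": 20.8, "ty": -20.3, "tz": 0, "turn": -0.044},
    {"tx": 20.8, "ty": -20.3, "tz": 0, "turn": -0.044},
    {"tx": 20.8, "ty": -20.3, "tz": 0, "turn": -0.044},
    {"tx": 20.8, "ty": -20.3, "tz": 0, "turn": -0.044},
    {"tx": 20.8, "ty": -20.3, "tz": 0, "turn": -0.044},
    {"tx": 20.8, "ty": -20.3, "tz": 0, "turn": -0.044},
    {"tx": 20.8, "ty": -20.3, "tz": 0, "turn": -0.044},
    {"tx": 20.8, "ty": -20.3, "tz": 0, "turn": -0.044},
    {"tx": 20.8, "ty": -20.3, "tz": 0, "turn": -0.044},
    {"tx": 20.8, "ty": -20.3, "tz": 0, "turn": -0.044},
    {"tx": 20.8, "ty": -20.3, "tz": 0, "turn": -0.044},
    {"tx": 20.8, "ty": -20.3, "tz": 0, "turn": -0.044},
    {"tx": 20.8, "ty": -20.3, "tz": 0, "turn": -0.044},
    {"tx": 20.8, "ty": -20.3, "tz": 0, "turn": -0.044},
    {"tx": 20.8, "ty": -20.3, "tz": 0, "turn": -0.044},
    {"tx": 20.8, "ty": -20.3, "tz": 0, "turn": -0.042}
  ],
  "gripper": 0
}}

```text
time: 3.1
ee_pos: [0.6076, 0.1876, 0.2407]
ee_rot: [0.0, 0.561, 0.828, -0.0]
wrist_force: [-0.5, -0.4, 0.3]
finger_gap: 1.002
finger_force: 0.0
```

Request:
{"name": "jog_arm", "arguments": {
  "deltas": [
    {"tx": 0, "ty": 1, "tz": -20, "turn": 0},
    {"tx": 0, "ty": 0, "tz": -20, "turn": 0},
    {"tx": 0, "ty": 0, "tz": -20, "turn": 0},
    {"tx": 0, "ty": 0, "tz": -20, "turn": 0},
    {"tx": 0, "ty": 0, "tz": -16, "turn": 0},
    {"tx": 0, "ty": 0, "tz": -14, "turn": 0},
    {"tx": 0, "ty": 0, "tz": -12, "turn": 0},
    {"tx": 0, "ty": 0, "tz": 0, "turn": 0}
  ]
}}

```text
time: 4.1
ee_pos: [0.6061, 0.1901, 0.1179]
ee_rot: [-0.0, 0.56, 0.829, -0.001]
wrist_force: [-1.1, -0.4, 0.3]
finger_gap: 1.0
finger_force: 0.0
```

```bash
python3 - <<'E'
from h import *
c=env.camera("side");t=env.camera("top")
a=cv2.resize(c["frame"][220:400,180:400],None,fx=2,fy=2,interpolation=2); b=cv2.resize(t["frame"][170:350,140:320],(360,360),interpolation=2)
cv2.imwrite("pics/g1.png",cv2.convertScaleAbs(np.hstack([a,b])[:,:,::-1],alpha=1.4))
print(proj(c,env.observe()["ee_pos"]),env.observe()["ee_pos"])
E
```

```text
[274.21357757 290.30075023] [0.6068241  0.19028123 0.11906861]
```

View pics/g1.png

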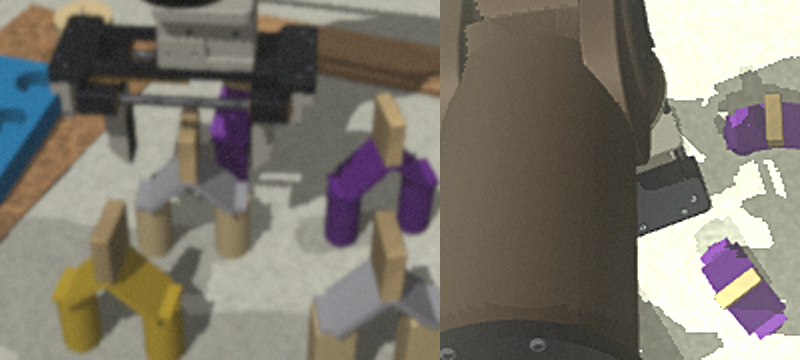

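The fingers, at crop (120,135) and (262,140), straddle the grip at (188,130), centred and clear of the neighbours. Closing now.

Request:
{"name": "jog_arm", "arguments": {
  "deltas": [
    {"tx": 0, "ty": 0, "tz": 0, "turn": 0},
    {"tx": 0, "ty": 0, "tz": 0, "turn": 0},
    {"tx": 0, "ty": 0, "tz": 0, "turn": 0},
    {"tx": 0, "ty": 0, "tz": 0, "turn": 0},
    {"tx": 0, "ty": 0, "tz": 0, "turn": 0},
    {"tx": 0, "ty": 0, "tz": 0, "turn": 0},
    {"tx": 0, "ty": 0, "tz": 0, "turn": 0},
    {"tx": 0, "ty": 0, "tz": 0, "turn": 0}
  ],
  "gripper": 1
}}

```text
time: 5.2
ee_pos: [0.6066, 0.1903, 0.1187]
ee_rot: [0.0, 0.56, 0.829, 0.0]
wrist_force: [0.4, 0.7, 1.1]
finger_gap: 0.178
finger_force: 0.5
```

Request:
{"name": "jog_arm", "arguments": {
  "deltas": [
    {"tx": 0, "ty": 0, "tz": 0, "turn": 0},
    {"tx": 0, "ty": 0, "tz": 0, "turn": 0},
    {"tx": 0, "ty": 0, "tz": 0, "turn": 0}
  ]
}}

```text
time: 5.58
ee_pos: [0.6064, 0.1902, 0.1186]
ee_rot: [-0.0, 0.56, 0.829, -0.0]
wrist_force: [0.3, 0.1, -1.2]
finger_gap: 0.153
finger_force: 30.0
```

Request:
{"name": "jog_arm", "arguments": {
  "deltas": [
    {"tx": 0, "ty": 0, "tz": 6, "turn": 0},
    {"tx": 0, "ty": 0, "tz": 14, "turn": 0},
    {"tx": 0, "ty": 0, "tz": 20, "turn": 0},
    {"tx": 0, "ty": 0, "tz": 20, "turn": 0},
    {"tx": 0, "ty": 0, "tz": 20, "turn": 0},
    {"tx": 0, "ty": 0, "tz": 20, "turn": 0},
    {"tx": 0, "ty": 0, "tz": 20, "turn": 0},
    {"tx": 0, "ty": 0, "tz": 20, "turn": 0},
    {"tx": 0, "ty": 0, "tz": 20, "turn": 0},
    {"tx": 0, "ty": 0, "tz": 20, "turn": 0},
    {"tx": 0, "ty": 0, "tz": 15, "turn": 0},
    {"tx": 0, "ty": 0, "tz": 5, "turn": 0},
    {"tx": 0, "ty": 0, "tz": 0, "turn": 0}
  ]
}}

```text
time: 7.2
ee_pos: [0.6065, 0.1902, 0.3187]
ee_rot: [0.0, 0.56, 0.829, 0.0]
wrist_force: [0.2, 0.5, -1.8]
finger_gap: 0.153
finger_force: 30.0
```

Request:
{"name": "jog_arm", "arguments": {
  "deltas": [
    {"tx": -2, "ty": -8, "tz": 0, "turn": 0.034},
    {"tx": -4, "ty": -16, "tz": 0, "turn": 0.068},
    {"tx": -4.4, "ty": -20, "tz": 0, "turn": 0.084},
    {"tx": -4.4, "ty": -20, "tz": 0, "turn": 0.084},
    {"tx": -4.4, "ty": -20, "tz": 0, "turn": 0.084},
    {"tx": -4.4, "ty": -20, "tz": 0, "turn": 0.084},
    {"tx": -4.4, "ty": -20, "tz": 0, "turn": 0.084},
    {"tx": -4.4, "ty": -20, "tz": 0, "turn": 0.084},
    {"tx": -4.4, "ty": -20, "tz": 0, "turn": 0.084},
    {"tx": -4.4, "ty": -20, "tz": 0, "turn": 0.084},
    {"tx": -4.4, "ty": -20, "tz": 0, "turn": 0.084},
    {"tx": -4.4, "ty": -20, "tz": 0, "turn": 0.084},
    {"tx": -4.4, "ty": -20, "tz": 0, "turn": 0.084},
    {"tx": -4.4, "ty": -20, "tz": 0, "turn": 0.084},
    {"tx": -4.4, "ty": -20, "tz": 0, "turn": 0.084},
    {"tx": -4.4, "ty": -20, "tz": 0, "turn": 0.084},
    {"tx": -4, "ty": -9, "tz": 0, "turn": 0.06},
    {"tx": -0.6, "ty": -3, "tz": 0, "turn": 0.02},
    {"tx": 0, "ty": 0, "tz": 0, "turn": 0},
    {"tx": 0, "ty": 0, "tz": 0, "turn": 0}
  ]
}}

```text
time: 9.7
ee_pos: [0.5345, -0.125, 0.3185]
ee_rot: [-0.0, -0.085, 0.996, 0.0]
wrist_force: [-0.3, -0.3, -1.7]
finger_gap: 0.148
finger_force: 30.0
```

```bash
python3 - <<'E'
from h import *
c=env.camera("side");t=env.camera("top");o=env.observe();e=np.array(o["ee_pos"])
a=cv2.resize(c["frame"][60:300,240:480],(400,400),interpolation=2); b=cv2.resize(t["frame"][130:370,330:570],(400,400),interpolation=2)
cv2.imwrite("pics/g2.png",cv2.convertScaleAbs(np.hstack([a,b])[:,:,::-1],alpha=1.4))
q=o["ee_rot"];print(e,"tool y yaw",2*np.arctan2(q[2],q[1])-np.pi/2,o["finger_gap"],o["joint_pos"],o["wrist_force"])
E
```

```text
[ 0.53453977 -0.12512302  0.31861271] tool y yaw 1.7413467374523401 0.15255223669525694 [-0.07289418  0.25214542  0.26362051  1.65659026 -0.06892597  1.2421282
  1.9463926 ] [ 0.32253694  0.22690961 -1.11535117]
```

View pics/g2.png

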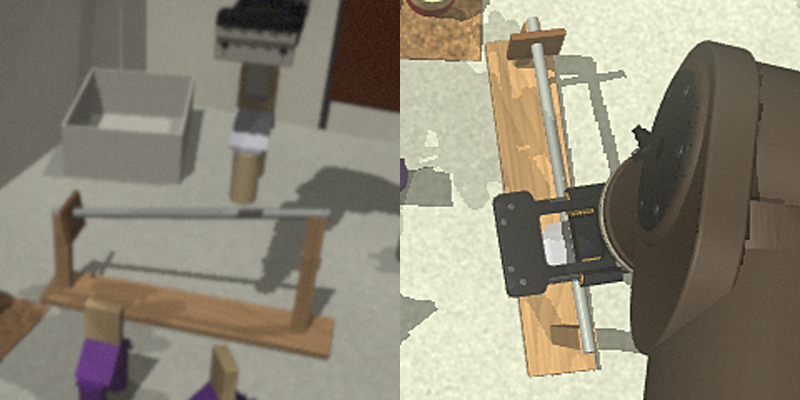

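The side view shows the carrier held upright, its candle bottom at crop (243,195), above the rod. In the top view it straddles the rod's upper half at crop (558,243). Lowering now.

Request:
{"name": "jog_arm", "arguments": {
  "deltas": [
    {"tx": 0, "ty": -1.3, "tz": -8, "turn": -0.019},
    {"tx": 0, "ty": 0, "tz": -12, "turn": 0},
    {"tx": 0, "ty": 0, "tz": -14, "turn": 0},
    {"tx": 0, "ty": 0, "tz": -14, "turn": 0},
    {"tx": 0, "ty": 0, "tz": -14, "turn": 0},
    {"tx": 0, "ty": 0, "tz": -14, "turn": 0},
    {"tx": 0, "ty": 0, "tz": -14, "turn": 0},
    {"tx": 0, "ty": 0, "tz": -10, "turn": 0},
    {"tx": 0, "ty": 0, "tz": -5, "turn": 0},
    {"tx": 0, "ty": 0, "tz": 0, "turn": 0},
    {"tx": 0, "ty": 0, "tz": 0, "turn": 0}
  ]
}}

```text
time: 11.18
ee_pos: [0.5347, -0.1271, 0.2142]
ee_rot: [0.0, -0.075, 0.997, -0.0]
wrist_force: [-0.1, 0.4, -1.2]
finger_gap: 0.152
finger_force: 30.0
```

```bash
python3 - <<'E'
from h import *
c=env.camera("side")
cv2.imwrite("pics/g3.png",cv2.convertScaleAbs(cv2.resize(c["frame"][80:260,260:460],(660,594),interpolation=2)[:,:,::-1],alpha=1.4))
E
```

```text
(no output)
```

View pics/g3.png

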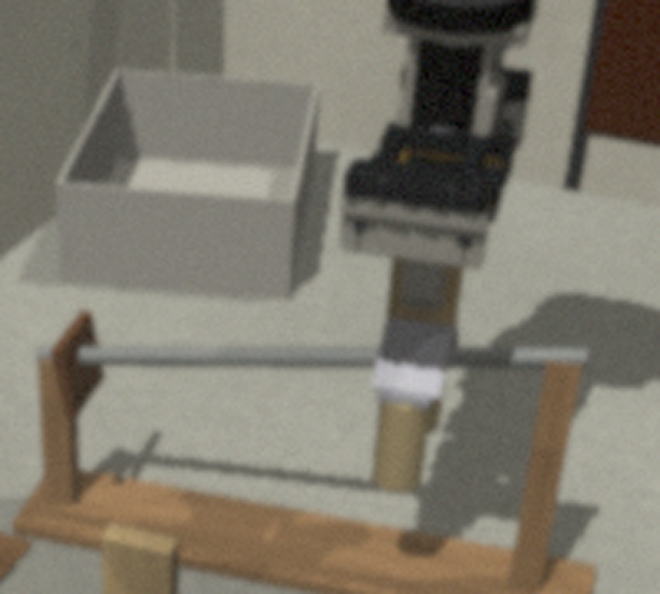

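The carrier straddles the rod: the near candle is in front at crop (398,450) and the rod enters under the ridge at (380,355). Setting down in small steps.

Request:
{"name": "jog_arm", "arguments": {
  "deltas": [
    {"tx": 0, "ty": 0, "tz": -3, "turn": 0},
    {"tx": 0, "ty": 0, "tz": -3, "turn": 0},
    {"tx": 0, "ty": 0, "tz": -2, "turn": 0},
    {"tx": 0, "ty": 0, "tz": -1, "turn": 0},
    {"tx": 0, "ty": 0, "tz": 0, "turn": 0},
    {"tx": 0, "ty": 0, "tz": 0, "turn": 0}
  ]
}}

```text
time: 11.98
ee_pos: [0.5344, -0.1271, 0.2048]
ee_rot: [0.0, -0.075, 0.997, 0.0]
wrist_force: [-0.3, 0.5, -2.0]
finger_gap: 0.153
finger_force: 30.0
```

Request:
{"name": "jog_arm", "arguments": {
  "deltas": [
    {"tx": 0, "ty": 0, "tz": -1, "turn": 0},
    {"tx": 0, "ty": 0, "tz": -1, "turn": 0},
    {"tx": 0, "ty": 0, "tz": 0, "turn": 0}
  ]
}}

```text
time: 12.35
ee_pos: [0.5343, -0.127, 0.2026]
ee_rot: [-0.0, -0.075, 0.997, 0.0]
wrist_force: [-0.0, -0.2, -1.6]
finger_gap: 0.15
finger_force: 30.0
```

Request:
{"name": "jog_arm", "arguments": {
  "deltas": [
    {"tx": 0, "ty": 0, "tz": -1, "turn": 0},
    {"tx": 0, "ty": 0, "tz": -1, "turn": 0},
    {"tx": 0, "ty": 0, "tz": 0, "turn": 0}
  ]
}}

```text
time: 12.72
ee_pos: [0.5346, -0.1269, 0.2009]
ee_rot: [0.0, -0.076, 0.997, 0.0]
wrist_force: [0.5, 1.6, 0.3]
finger_gap: 0.153
finger_force: 30.0
```

Request:
{"name": "jog_arm", "arguments": {
  "deltas": [
    {"tx": 0, "ty": 0.5, "tz": -1, "turn": 0},
    {"tx": 0, "ty": 0, "tz": 0, "turn": 0},
    {"tx": 0, "ty": 0, "tz": 0, "turn": 0}
  ]
}}

```text
time: 13.1
ee_pos: [0.5353, -0.1267, 0.2004]
ee_rot: [0.001, -0.076, 0.997, -0.0]
wrist_force: [1.9, 0.4, 5.5]
finger_gap: 0.153
finger_force: 30.0
```

Contact is even at about 6 N, so I'm releasing.

Request:
{"name": "jog_arm", "arguments": {
  "deltas": [
    {"tx": 0, "ty": 0, "tz": 0, "turn": 0},
    {"tx": 0, "ty": 0, "tz": 0, "turn": 0},
    {"tx": 0, "ty": 0, "tz": 0, "turn": 0},
    {"tx": 0, "ty": 0, "tz": 0, "turn": 0},
    {"tx": 0, "ty": 0, "tz": 0, "turn": 0},
    {"tx": 0, "ty": 0, "tz": 0, "turn": 0},
    {"tx": 0, "ty": 0, "tz": 0, "turn": 0},
    {"tx": 0, "ty": 0, "tz": 0, "turn": 0},
    {"tx": 0, "ty": 0, "tz": 0, "turn": 0},
    {"tx": 0, "ty": 0, "tz": 0, "turn": 0},
    {"tx": 0, "ty": 0, "tz": 0, "turn": 0},
    {"tx": 0, "ty": 0, "tz": 0, "turn": 0},
    {"tx": 0, "ty": 0, "tz": 0, "turn": 0},
    {"tx": 0, "ty": 0, "tz": 0, "turn": 0},
    {"tx": 0, "ty": 0, "tz": 0, "turn": 0},
    {"tx": 0, "ty": 0, "tz": 0, "turn": 0},
    {"tx": 0, "ty": 0, "tz": 0, "turn": 0},
    {"tx": 0, "ty": 0, "tz": 0, "turn": 0}
  ],
  "gripper": 0
}}

```text
time: 15.35
ee_pos: [0.5344, -0.1265, 0.1997]
ee_rot: [0.0, -0.076, 0.997, 0.0]
wrist_force: [0.1, 0.7, -0.5]
finger_gap: 0.999
finger_force: 0.0
```

```bash
python3 - <<'E'
from h import *
c=env.camera("side");t=env.camera("top")
a=cv2.resize(c["frame"][80:280,250:450],(400,400),interpolation=2); b=cv2.resize(t["frame"][130:370,330:570],(400,400),interpolation=2)
cv2.imwrite("pics/g4.png",cv2.convertScaleAbs(np.hstack([a,b])[:,:,::-1],alpha=1.4))
E
```

```text
(no output)
```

View pics/g4.png

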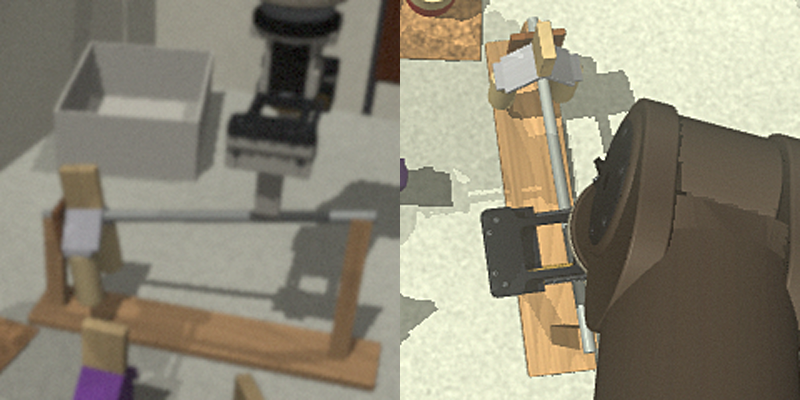

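The carrier slid down and hangs against the stop, at side crop (82,225) and top crop (540,65). I'll raise the arm clear, let the carrier settle and check again.

Request:
{"name": "jog_arm", "arguments": {
  "deltas": [
    {"tx": 0, "ty": 0, "tz": 8, "turn": 0},
    {"tx": 0, "ty": 0, "tz": 15, "turn": 0},
    {"tx": 0, "ty": 0, "tz": 15, "turn": 0},
    {"tx": 0, "ty": 0, "tz": 15, "turn": 0},
    {"tx": 0, "ty": 0, "tz": 15, "turn": 0},
    {"tx": 0, "ty": 0, "tz": 15, "turn": 0},
    {"tx": 0, "ty": 0, "tz": 10, "turn": 0},
    {"tx": 0, "ty": 0, "tz": 0, "turn": 0},
    {"tx": 0, "ty": 0, "tz": 0, "turn": 0},
    {"tx": 0, "ty": 0, "tz": 0, "turn": 0},
    {"tx": 0, "ty": 0, "tz": 0, "turn": 0},
    {"tx": 0, "ty": 0, "tz": 0, "turn": 0},
    {"tx": 0, "ty": 0, "tz": 0, "turn": 0},
    {"tx": 0, "ty": 0, "tz": 0, "turn": 0},
    {"tx": 0, "ty": 0, "tz": 0, "turn": 0},
    {"tx": 0, "ty": 0, "tz": 0, "turn": 0}
  ]
}}

```text
time: 17.45
ee_pos: [0.5344, -0.1266, 0.2928]
ee_rot: [0.0, -0.075, 0.997, 0.0]
wrist_force: [0.7, 0.4, 0.3]
finger_gap: 1.002
finger_force: 0.0
```

```bash
python3 - <<'E'
from h import *
c=env.camera("side");t=env.camera("top")
a=cv2.resize(c["frame"][100:280,250:430],(400,400),interpolation=2); b=cv2.resize(t["frame"][130:270,360:500],(400,400),interpolation=2)
cv2.imwrite("pics/g5.png",cv2.convertScaleAbs(np.hstack([a,b])[:,:,::-1],alpha=1.4))
f=lambda:env.camera("side")["frame"][150:260,270:320].astype(int)
x=f()
for _ in range(6): y=f()
print(abs(x-y).mean(), abs(f()-y).mean(), env.observe()["time"])
E
```

```text
1.707818181818182 1.673878787878788 17.95
```

View pics/g5.png

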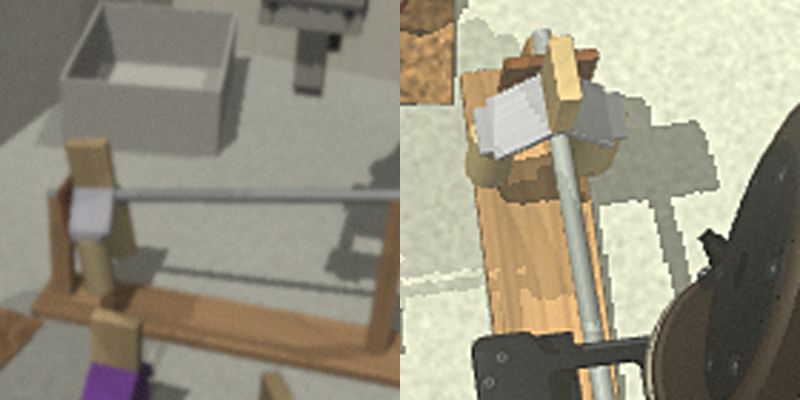

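The carrier hangs still on the rod against the stop, at side crop (90,215) and top crop (550,100). The only change between frames is image noise, and the arm is clear. Handing in.

```bash
python3 -c "
from station import env
print(env.hand_in())"
```

```text
the job is handed in; nothing more can be done
None
```

The round-candle carrier was hooked over the upper half of the rail, set down and released; it slid down by itself and rests against the stop, the square-candle carrier was never touched, and the job is handed in (no verdict was shown).

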